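# Push the junction box home into the corner stop

### The job

Push the steel junction box along the worktop into the inside corner of the wooden L-shaped stop, so that it sits squared up and flush against both of the wooden bars, ready for marking out. Only push it with the fingers: keep it flat on the worktop, never grasp or lift it, and leave the other things lying where they are.

Things in the scene. Friction and masses are not known exactly. Their poses are not given: they have to be found in the camera images.
- steel_box: closed grey steel junction box, 103 mm square (side walls 102 mm apart), 47 mm high, 0.24 to 0.48 kg, loose, flat on the worktop; the cover does not move. Origin: centre of its underside; z up, x and y square to its sides (any side may end at either bar). Starts clear of both bars, turned up to 0.35 rad from the stop.
- corner_stop: L-shaped stop of two brown wooden bars 20 mm thick, 26 mm high, screwed to the worktop. Origin: inside corner at worktop height; z up. Long bar on the far side: inner face x = 0, to y = -0.30 m. Short bar at the left: inner face y = 0, from x = -0.004 to -0.10 m (towards the robot). The box goes in x < 0, y < 0; seated, its centre is at about x = y = -0.051 m.
- receptacle: yellow and white wall receptacle, 43 x 108 x 38 mm, lying left of the work; a bystander. Origin: centre of its underside.
- emt_coupling: short grey metal tube coupling, 24 x 46 x 26 mm, lying left of the work; a bystander. Origin: centre of its underside.
- tape_masking: roll of tan masking tape, 94 mm across, 25 mm high, lying flat right of the work; a bystander. Origin: centre of its underside.
- side_cutters: side cutters with red handles, 157 x 58 x 14 mm, lying right of the work; a bystander. Origin: centre of its underside.
Things that resemble listed ones, but are neither listed nor needed, are in the scene too. Several things look just like the steel_box: the one meant starts farthest to the robot's right.

How it is judged:
By the outcome, as a careful person would: the job done as asked, in the order asked, and still so for the second after the job is handed in, with the robot touching nothing.
It also fails if it takes over 45 s, if anything falls off the work surface, if the arm or the gripper's body presses on something with over 40 N, if the wrist force passes 120 N, or if a joint passes its speed limit or range.

### The arm

A 6-joint arm with a two-finger parallel gripper is mounted at the origin on a cart in front of the work surface, level with it; the furniture and walls round the work are solid. World frame = base frame: x ahead of the robot, y to its left, z up, the work surface at z = 0. Lengths are in mm, angles in rad, forces in N, time in s.
With the tool pointing down it reaches from about 275 to 750 mm from the base axis. Payload 10.2 kg.
Tool frame: the origin (TCP) lies midway between the tips of the shut fingers; the grasp point (between the pads) lies 19 mm behind it; z points along the fingers, y is the line along which they close (so a half turn about z gives the same grasp; the last joint's range is limited). The gripper opens to 85 mm and grips with 20 to 120 N. Pads are 22 mm wide; open, the fingers measure 114 mm over their backs; the gripper's body (76 mm by 85 mm) begins 54 mm behind the grasp point. The pads swing forward as they close: fully open they stand 13 mm farther back than shut.
Start: joints at [-1.477, 0.313, 1.498, -0, 1.331, -0.223], TCP at [163.539, -498.885, 231.294] pointing down, gripper open.
Joint ranges: [-2.94, 2.94], [-0.97, 2.17], [0.19, 2.56], [-1.23, 4.37], [0.02, 3.11], [-2.88, 2.88]. Speed limits (rad/s): [2.39, 2.39, 3.01, 3.14, 3.14, 3.14].

### API

Orientations are given as a unit quaternion [w, x, y, z].
In Python, from rig import sense, capture, finish_job, find_in, place_of gives the robot as it stands. The module is installed in compiled form; this text tells all that it offers.
- The arm moves only by the shell command python3 -m jog 'ROWS' [FORCE]. ROWS is JSON, a list of rows, each an object of numbers: "tx", "ty", "tz": the shift along the tool's x, y, z in mm; "ax", "ay", "az": the turn, a rotation vector about the tool's x, y, z in rad; "jaw": the closure, from -1 (fully open) to 1 (shut), so that 0 is half open. In form: [{"tx": .., "ty": .., "tz": .., "ax": .., "ay": .., "az": .., "jaw": ..}, ...]. A call has 1 to 5 rows; each row shifts and turns the commanded pose from where the row before left it, along the tool's axes as they then stand; what a row does not reach is not made up. A row lasts 1/8 s, in which the tool goes at most 62.5 mm and 10.7 degrees, less where a joint would pass 70% of its speed; a pose out of reach is approached as far as the arm can. A call with a gripper value outside its range is refused whole. The fingers move at their own pace and stop on an object; FORCE is the grip in N (left out, the last holds). Time passes only in rows, so rows that do not move let the fingers close. It gives the time, the measured TCP pose, the force, the opening and the grip force at its end, in the units of the state.
- sense(): the state, without advancing time (a new reading comes with each control period).
- capture(name): name is "scene" or "side" or "wrist"; returns a dict with "color" (384x512x3 uint8, red, green, blue), "depth" (384x512 float32, mm along the optical axis (not along the pixel's ray), 0 where there is no reading), "fx", "fy", "cx", "cy" (pixels), "camera_from_world" (4x4, takes a point from world to camera coordinates); the wrist camera has in their place "mount" (4x4, takes a point from camera to tool coordinates, whose origin is the TCP and whose axes are the flange's). Camera axes: x right, y up, looking along -z (the intrinsics and any distortion apply to the point x, -y, -z); pixel columns grow to the right and rows downward; lengths in mm; the calibration is good to about 2 mm. A picture is of the moment at which its call begins: read the wrist's pose just before it.
- finish_job(): hands the job in; it is judged then, once.
Trained networks look in the newest picture that a camera, given by its name, has taken for a name from the list of things; names that differ only in an ending like _2 or _b are one class to them, and where a whole thing is asked for, a point or a joint stands for the part that bears it (a point fixed in the world has none). Each returns a list of dicts, best first, with "conf" (0 to 1); they miss things now and then, are a little off and sometimes report something else, mostly with a low value. They report only what shows in the picture. A call takes as long as a camera call. They do not tell look-alikes from the thing itself.
- find_in(query, camera): "centre" ([column, row] in pixels, amid what is visible of it).
- place_of(query, camera): "centre" ([column, row] in pixels: a listed point, or the origin of a listed thing).
The state is a dict: "time_s": time; "joints": joint angles; "dq": joint speeds; "tau": joint torques, N m; "eef_pos": TCP position; "ee_rot": TCP orientation; "force": force on the tool from outside, world axes, zero at the start; "wrist_torque": the same for the moment, N m; "grip_width": opening from 0.0 (shut) to 1.0 (fully open); "grip_force": force on a finger pad.
Only numpy, scipy, OpenCV 4.12 (cv2) and the standard library are available. Lean on these libraries where they do the work, as an engineer would, in place of code of your own. Each camera call takes 0.05 s, during which the arm holds its last target. There are 200 camera calls.

## Working session

There is one attempt and no reset: what is moved stays moved. The work goes in short steps, Python scripts to look and compute and a shell command to move; the robot and the scene stay as the last step left them, time stands still between calls to the robot, and variables do not carry over. Pictures are saved under pics/ and viewed, at most 10 in all, crops included, and the job is handed in when it is done.

```bash
mkdir -p pics; cat > h.py <<'E'
import numpy as np, cv2
from rig import *
def world(c,d=None):
    "per-pixel world points"
    T=np.linalg.inv(c["camera_from_world"]); v,u=np.mgrid[0:384,0:512].astype(float)
    d=c["depth"] if d is None else d
    P=np.stack([(u-c["cx"])/c["fx"]*d,-(v-c["cy"])/c["fy"]*d,-d],-1)
    return P@T[:3,:3].T+T[:3,3]
def save(c,n,crop=None,s=1):
    im=c["color"][...,::-1]
    if crop: a,b,w,h=crop; im=im[b:b+h,a:a+w]
    cv2.imwrite("pics/"+n,cv2.resize(im,None,fx=s,fy=s,interpolation=cv2.INTER_CUBIC))
E
python3 - <<'E'
from h import *
print(sense())
for n in("scene","side"):
    c=capture(n); save(c,n+"0.png",None,1.5); print(n,{k:c[k] for k in c if k not in("color","depth")})
    W=world(c)
    for q in("steel_box","corner_stop"):
        for r in find_in(q,n)[:6]:
            u,v=map(int,r["centre"]); print(q,r,W[v,u].round())
        print("place",place_of(q,n)[:5])
E
```

```text
{'time_s': 0.0, 'joints': array([-1.47740729e+00,  3.13452639e-01,  1.49845337e+00,  9.12394038e-06,
        1.33098581e+00, -2.23408204e-01]), 'dq': array([ 3.79069968e-04,  9.15876934e-05,  3.79182038e-04, -6.18233419e-04,
       -7.66376875e-04, -4.04379005e-04]), 'tau': array([ 8.13736006e-04, -4.12263787e+01, -2.59748018e+01, -1.00664781e-04,
        4.02790611e-03,  2.84350484e-06]), 'eef_pos': array([ 163.51228986, -498.61490173,  230.72759291]), 'ee_rot': array([-6.47923965e-04,  9.87481109e-01,  1.57735971e-01,  4.66208009e-05]), 'force': array([-0.18622225,  1.09096933,  0.39789673]), 'wrist_torque': array([ 0.02878503,  0.0217741 , -0.04105359]), 'grip_force': 0.0, 'grip_width': 0.999606306172232}
scene {'fx': 471.65837690314027, 'fy': 471.65837690314027, 'cx': 252.44884056513712, 'cy': 196.97469478677988, 'camera_from_world': array([[ 7.91310154e-01, -6.11363524e-01, -7.92982261e-03,
        -4.59917554e+02],
       [ 4.34248858e-01,  5.52839476e-01,  7.11193675e-01,
        -2.11806619e+02],
       [-4.30413952e-01, -5.66218292e-01,  7.02951403e-01,
        -1.52695367e+
[... 668 characters left out ...]
1104e-01, -4.02867229e-01,  8.83551060e-01,
        -1.87194789e+02],
       [-4.51252365e-01,  7.59627490e-01,  4.68334688e-01,
        -7.86903381e+02],
       [ 0.00000000e+00,  0.00000000e+00,  0.00000000e+00,
         1.00000000e+00]])}
steel_box {'centre': [245.9, 260.1], 'conf': 0.91} [372. 201.  43.]
steel_box {'centre': [266.5, 185.7], 'conf': 0.69} [ 520. -158.   44.]
steel_box {'centre': [282.5, 214.0], 'conf': 0.69} [393. -23.  43.]
place [{'centre': [264.0, 193.4], 'conf': 0.94}, {'centre': [282.9, 221.3], 'conf': 0.84}, {'centre': [245.5, 267.2], 'conf': 0.73}]
corner_stop {'centre': [207.0, 202.7], 'conf': 0.95} [658. -25.   6.]
place [{'centre': [183.3, 218.2], 'conf': 0.91}]
```

View pics/scene0.png

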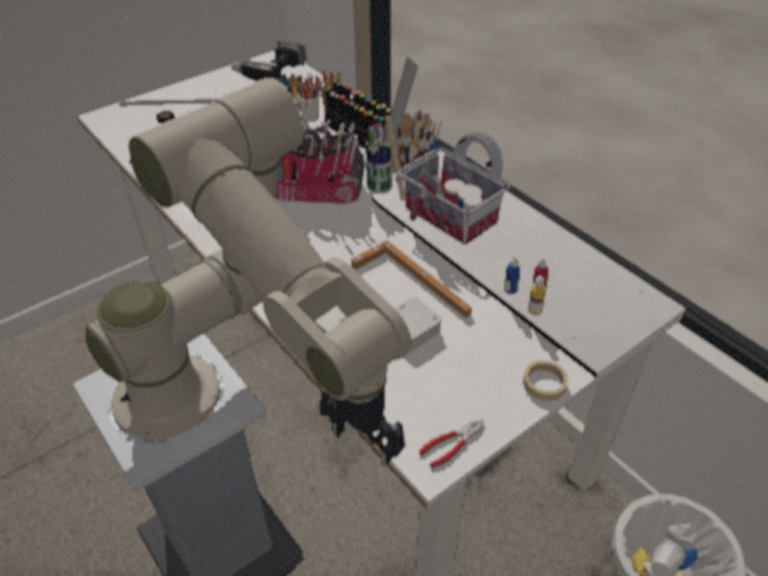

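View pics/side0.png

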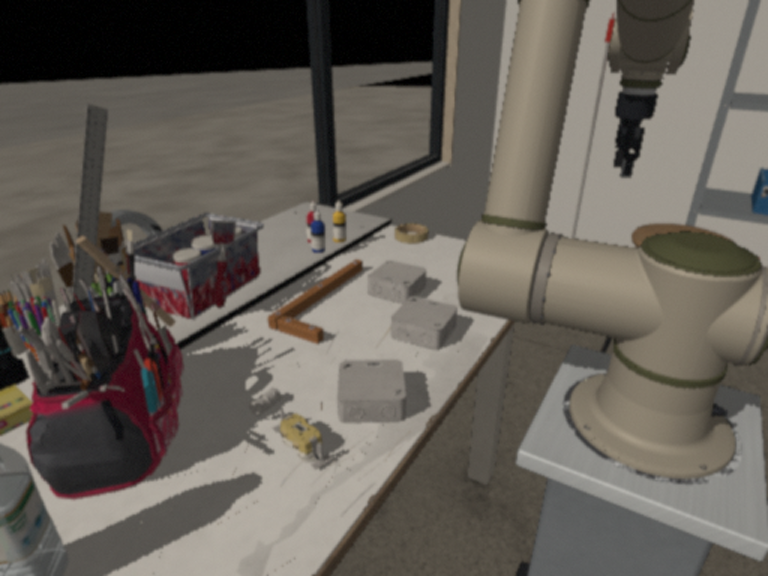

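Side view: three look-alike boxes at pixels (264,188), (282,215) and (246,260). The scene view shows the first at (277,215). The box meant is the one at (264,188), world y about -170, because it is farthest right (most negative y). Next I confirm it in a crop and measure it.

```bash
cat >> h.py <<'E'
def rect(c,lo,hi,xr,yr,show=True):
    W=world(c); m=(c["depth"]>0)&(W[...,2]>lo)&(W[...,2]<hi)&(W[...,0]>xr[0])&(W[...,0]<xr[1])&(W[...,1]>yr[0])&(W[...,1]<yr[1])
    n,l,s,_=cv2.connectedComponentsWithStats(m.astype(np.uint8))
    for i in range(1,n):
        if s[i,4]<40: continue
        p=W[l==i]; r=cv2.minAreaRect(p[:,:2].astype(np.float32))
        print(s[i].tolist(),"z",np.median(p[:,2]).round(1),"rect",np.round(r[0],1),np.round(r[1],1),round(r[2],1), "box",np.round(cv2.boxPoints(r)).tolist())
E
python3 - <<'E'
from h import *
for n in("side","scene"):
    c=capture(n); print(n)
    if n=="side": save(c,"crop.png",(160,150,170,110),4)
    print("box"); rect(c,38,58,(300,640),(-330,60))
    print("bar"); rect(c,14,36,(560,800),(-330,120))
    W=world(c); print(W[170:230:10,230:290:10,2].round())
E
```

```text
side
box
[245, 174, 40, 19, 465] z 43.3 rect [ 536.  -178.6] [103.6 105. ] 2.9 box [[482.0, -129.0], [487.0, -234.0], [590.0, -228.0], [585.0, -123.0]]
[261, 198, 44, 24, 699] z 43.5 rect [405.3 -51.5] [103.6 104.5] 4.9 box [[349.0, -4.0], [358.0, -108.0], [461.0, -99.0], [452.0, 5.0]]
bar
[140, 157, 95, 54, 783] z 17.3 rect [ 777.9 -104.1] [448.1  44.2] 90.0 box [[756.0, -328.0], [800.0, -328.0], [800.0, 120.0], [756.0, 120.0]]
[178, 173, 64, 53, 651] z 24.4 rect [620.6 -69.1] [115.4 321.7] 0.9 box [[560.0, 91.0], [565.0, -231.0], [681.0, -229.0], [676.0, 93.0]]
[[ 1. -0. -1. -0. -1. -3.]
 [25.  4. 45. 44. 45. 44.]
 [ 1. -1. 28. 38. 44. 19.]
 [-0. -2. -1. -0. 10. 43.]
 [-1.  1. -2. -0. 43. 44.]
 [-1.  0. -1.  1. 25. 34.]]
scene
box
[263, 197, 31, 29, 480] z 45.7 rect [ 544.8 -182.4] [111.7  89.6] 85.5 box [[496.0, -235.0], [585.0, -242.0], [594.0, -130.0], [505.0, -123.0]]
[209, 204, 23, 17, 191] z 45.5 rect [388.2 -70.7] [68.5 50.9] 2.1 box [[353.0, -46.0], [355.0, -97.0], [423.0, -95.0], [421.0, -44.0]]
bar
[269, 145, 86, 67, 892] z 19.8 rect [ 776.6 -105.8] [ 46.8 448.2] 0.1 box [[753.0, 118.0], [753.0, -330.0], [800.0, -330.0], [800.0, 118.0]]
[235, 160, 80, 50, 595] z 26.1 rect [621.7 -72.9] [114.8 325.7] 1.2 box [[561.0, 89.0], [568.0, -237.0], [682.0, -235.0], [676.0, 91.0]]
[[  7.  31.   7.   8.  22.  -1.]
 [549.   6.   2.  -1.  -3.  28.]
 [528. 545.  -2.   4.   3.   3.]
 [494. 518. 535.  -1.  48.  47.]
 [ 47. 526. 529. 531.  45.  49.]
 [530. 528. 525. 517. 513.  46.]]
```

View pics/crop.png

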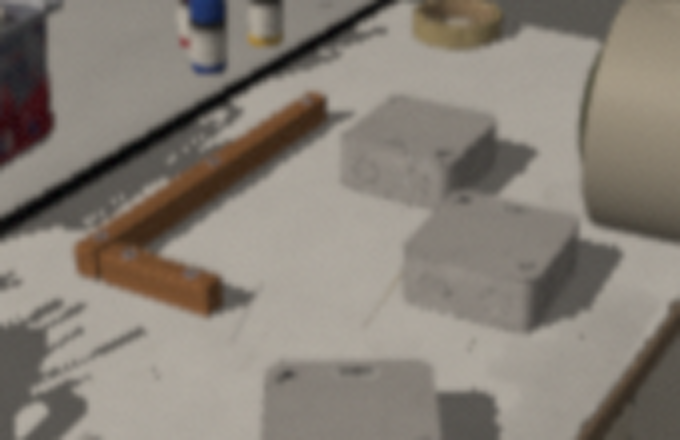

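The crop shows the target at (420,145), which is side pixel (265,186). It is the rightmost box and nearest the long bar's free end, so I confirm it. Its yaw is about 3-4° and its centre about (538,-180). Now I fit the bars and plan the tool move to the staging pose.

```bash
cat >> h.py <<'E'
def bars(c):
    W=world(c); ok=(c["depth"]>0)&(W[...,2]>20)&(W[...,2]<31)
    X,Y=W[...,0],W[...,1]
    for nm,m in(("long",ok&(X>650)&(X<695)&(Y<60)&(Y>-240)),("short",ok&(X<645)&(X>550)&(Y>50)&(Y<115))):
        p=W[m]
        if len(p)<20: print(nm,len(p)); continue
        r=cv2.minAreaRect(p[:,:2].astype(np.float32)); v=cv2.fitLine(p[:,:2].astype(np.float32),cv2.DIST_HUBER,0,.01,.01).ravel()
        print(nm,len(p),"z",np.median(p[:,2]).round(1),"line",v.round(3),"ang to axis",np.round(np.arctan(-v[0]/v[1]) if nm=="long" else np.arctan(v[1]/v[0]),4),np.round(r[1],1),"end",p[:,:2].min(0).round(),p[:,:2].max(0).round())
def tool():
    s=sense(); w,x,y,z=s["ee_rot"]; from scipy.spatial.transform import Rotation as R
    M=R.from_quat([x,y,z,w]).as_matrix(); return s,M
def shift(target,yaw):
    "tool-frame shift (after turning) and az to have TCP at target, tool x at world angle yaw"
    s,M=tool(); a=np.arctan2(M[1,0],M[0,0]); d=np.array(target)-s["eef_pos"]
    print("t",s["time_s"],"pos",s["eef_pos"].round(1),"F",s["force"].round(1),"yaw",round(a,3),"az",round(a-yaw,3),"shift in current tool axes",(M.T@d).round(1))
E
python3 - <<'E'
from h import *
for n in("side","scene"):
    c=capture(n); print(n); bars(c)
shift([440,-180,200],0)
E
```

```text
side
long 303 z 24.8 line [ 2.20000e-02 -1.00000e+00  6.64579e+02 -6.99700e+01] ang to axis 0.0224 [ 23.8 288.4] end [ 654. -230.] [679.  59.]
short 153 z 24.9 line [1.00000e+00 3.00000e-02 5.96335e+02 8.19660e+01] ang to axis 0.03 [89.3 21.8] end [555.  68.] [644.  91.]
scene
long 329 z 26.2 line [ 1.90000e-02 -1.00000e+00  6.65384e+02 -9.53890e+01] ang to axis 0.0185 [ 27.7 291.4] end [ 652. -233.] [682.  58.]
short 102 z 26.2 line [1.00000e+00 1.00000e-02 5.96056e+02 7.23140e+01] ang to axis 0.0101 [91.2 30.6] end [553.  60.] [644.  91.]
t 0.7 pos [ 163.6 -498.9  231.3] F [-0.5 -0.2  0.8] yaw 0.317 az 0.317 shift in current tool axes [ 362.  -216.9   31.3]
```

```bash
python3 -m jog '[{"tx":45,"ty":-27},{"tx":45,"ty":-27},{"tx":45,"ty":-27},{"tx":45,"ty":-27},{"tx":45,"ty":-27}]'; python3 -m jog '[{"tx":45,"ty":-27,"tz":20},{"tx":45,"ty":-27,"tz":20},{"tx":36,"ty":-27,"tz":10},{"az":0.15},{"az":0.147}]'
python3 - <<'E'
from h import *
shift([450,-180,12],0.02)
for n in("side","scene","wrist"):
    c=capture(n); 
    if n=="wrist":
        save(c,"w1.png"); s,M=tool(); T=np.eye(4); T[:3,:3]=M; T[:3,3]=s["eef_pos"]; c["camera_from_world"]=np.linalg.inv(T@c["mount"])
    print(n); bars(c); rect(c,38,58,(300,640),(-330,60))
E
```

```text
t 0.7 pos [ 163.6 -498.9  231.3] F [-0.5 -0.2  0.8] yaw 0.317 az 0.297 shift in current tool axes [ 371.5 -213.7  219.3]
side
long 310 z 24.9 line [ 1.70000e-02 -1.00000e+00  6.63884e+02 -6.89620e+01] ang to axis 0.0165 [ 23.4 289. ] end [ 654. -229.] [680.  60.]
short 157 z 24.8 line [ 1.00000e+00 -3.00000e-03  5.96915e+02  8.26080e+01] ang to axis -0.003 [90.5 23.5] end [554.  67.] [645.  91.]
[245, 174, 40, 19, 464] z 43.3 rect [ 535.9 -179. ] [102.9 106.3] 3.5 box [[481.0, -129.0], [488.0, -235.0], [591.0, -229.0], [584.0, -123.0]]
[261, 198, 44, 24, 703] z 43.5 rect [405. -51.] [102.7 106.8] 4.3 box [[350.0, -2.0], [358.0, -108.0], [460.0, -100.0], [452.0, 6.0]]
scene
long 333 z 26.6 line [ 1.50000e-02 -1.00000e+00  6.66105e+02 -9.49280e+01] ang to axis 0.0153 [ 26.9 294.5] end [ 653. -235.] [681.  59.]
short 100 z 26.4 line [ 1.00000e+00 -2.90000e-02  5.99306e+02  7.32880e+01] ang to axis -0.0286 [90.2 27.8] end [554.  61.] [644.  90.]
[263, 197, 31, 29, 489] z 45.7 rect [ 541.4 -182.1] [ 97.3 108.2] 2.7 box [[490.0, -130.0], [495.0, -238.0], [593.0, -234.0], [587.0, -126.0]]
[210, 204, 22, 17, 185] z 45.3 rect [386.6 -71.3] [65.6 50. ] 8.0 box [[351.0, -51.0], [358.0, -101.0], [423.0, -91.0], [416.0, -42.0]]
wrist
long 0
short 0schema error: expected keys tx, ty, tz, ax, ay, az, jaw
schema error: expected keys tx, ty, tz, ax, ay, az, jaw
```

View pics/w1.png

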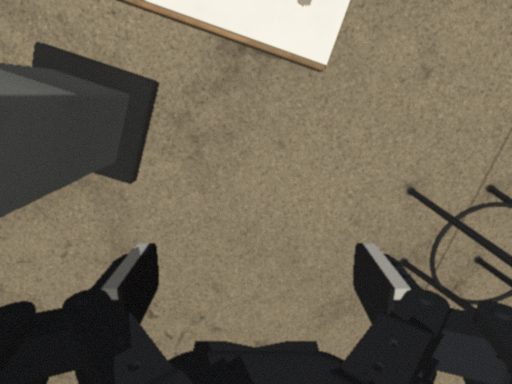

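The wrist picture shows only floor and the table edge, because the arm has not moved: every row must carry all seven keys. I'm moving again with full rows.

```bash
python3 -m jog '[{"tx":45,"ty":-27,"tz":0,"ax":0,"ay":0,"az":0,"jaw":-1},{"tx":45,"ty":-27,"tz":0,"ax":0,"ay":0,"az":0,"jaw":-1},{"tx":45,"ty":-27,"tz":0,"ax":0,"ay":0,"az":0,"jaw":-1},{"tx":45,"ty":-27,"tz":0,"ax":0,"ay":0,"az":0,"jaw":-1},{"tx":45,"ty":-27,"tz":0,"ax":0,"ay":0,"az":0,"jaw":-1}]'; python3 -m jog '[{"tx":45,"ty":-27,"tz":20,"ax":0,"ay":0,"az":0,"jaw":-1},{"tx":45,"ty":-27,"tz":20,"ax":0,"ay":0,"az":0,"jaw":-1},{"tx":36,"ty":-27,"tz":10,"ax":0,"ay":0,"az":0,"jaw":-1},{"tx":0,"ty":0,"tz":0,"ax":0,"ay":0,"az":0.15,"jaw":-1},{"tx":0,"ty":0,"tz":0,"ax":0,"ay":0,"az":0.147,"jaw":-1}]'
python3 - <<'E'
from h import *
shift([450,-180,12],0.02)
for n in("wrist",):
    c=capture(n); 
    save(c,"w2.png"); s,M=tool(); T=np.eye(4); T[:3,:3]=M; T[:3,3]=s["eef_pos"]; c["camera_from_world"]=np.linalg.inv(T@c["mount"])
    print(n); bars(c); rect(c,38,58,(300,640),(-330,60))
E
```

```text
time_s: 1.48
eef_pos: [336.2, -299.1, 231.5]
ee_rot: [0.0, 0.988, 0.158, 0.0]
force: [0.6, -0.9, -0.1]
grip_width: 1.002
grip_force: 0.0
time_s: 2.1
eef_pos: [430.1, -183.7, 181.2]
ee_rot: [-0.0, 1.0, 0.008, -0.0]
force: [-0.7, -0.1, 0.1]
grip_width: 0.997
grip_force: 0.0
t 2.1 pos [ 430.1 -183.7  181.2] F [-0.7 -0.1  0.1] yaw 0.016 az -0.004 shift in current tool axes [ 20.   -3.4 169.2]
wrist
long 0
short 0
[186, 0, 134, 114, 14287] z 45.3 rect [ 528.  -183.5] [ 84.9 101.8] 2.0 box [[484.0, -134.0], [487.0, -236.0], [572.0, -233.0], [569.0, -131.0]]
[43, 141, 132, 115, 12287] z 45.1 rect [406.6 -55.5] [102.4 102.8] 4.2 box [[352.0, -8.0], [359.0, -111.0], [461.0, -103.0], [454.0, -1.0]]
```

View pics/w2.png

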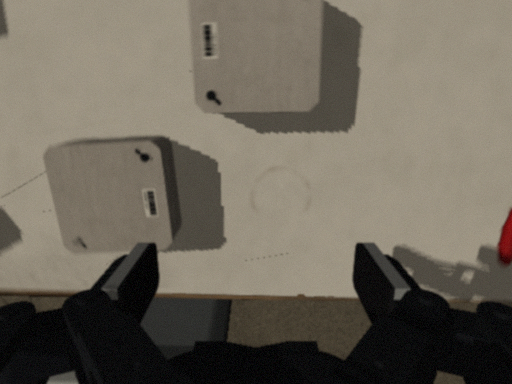

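The wrist view shows the target at (256,50) and the second box at (115,195). The target's rear face is at x≈485, its centre at y≈-184 and its yaw about 0.035 rad. I'll descend behind it with the fingers half open and then push in +x.

```bash
python3 -m jog '[{"tx":5,"ty":0,"tz":55,"ax":0,"ay":0,"az":0,"jaw":0},{"tx":5,"ty":0,"tz":55,"ax":0,"ay":0,"az":0,"jaw":0},{"tx":5,"ty":0,"tz":45,"ax":0,"ay":0,"az":-0.004,"jaw":0},{"tx":0,"ty":0,"tz":14,"ax":0,"ay":0,"az":0,"jaw":0},{"tx":8,"ty":0,"tz":0,"ax":0,"ay":0,"az":0,"jaw":0}]'
python3 -m jog '[{"tx":8,"ty":0,"tz":0,"ax":0,"ay":0,"az":0,"jaw":0},{"tx":8,"ty":0,"tz":0,"ax":0,"ay":0,"az":0,"jaw":0},{"tx":8,"ty":0,"tz":0,"ax":0,"ay":0,"az":0,"jaw":0},{"tx":8,"ty":0,"tz":0,"ax":0,"ay":0,"az":0,"jaw":0}]'
```

```text
time_s: 2.78
eef_pos: [452.9, -183.9, 12.6]
ee_rot: [-0.0, 1.0, 0.012, -0.0]
force: [-0.6, -1.7, 0.3]
grip_width: 0.497
grip_force: 0.0
time_s: 3.28
eef_pos: [485.0, -183.0, 12.6]
ee_rot: [-0.0, 1.0, 0.012, -0.0]
force: [-5.0, 0.1, 3.6]
grip_width: 0.502
grip_force: 2.2
```

```bash
python3 -m jog '[{"tx":9,"ty":0,"tz":0,"ax":0,"ay":0,"az":0,"jaw":0},{"tx":9,"ty":0,"tz":0,"ax":0,"ay":0,"az":0,"jaw":0},{"tx":9,"ty":0,"tz":0,"ax":0,"ay":0,"az":0,"jaw":0},{"tx":9,"ty":0,"tz":0,"ax":0,"ay":0,"az":0,"jaw":0},{"tx":9,"ty":0,"tz":0,"ax":0,"ay":0,"az":0,"jaw":0}]'
python3 - <<'E'
from h import *
for n in("side","scene"):
    c=capture(n); print(n); bars(c); rect(c,38,58,(400,655),(-330,60))
E
```

```text
time_s: 3.9
eef_pos: [530.4, -182.0, 12.3]
ee_rot: [-0.0, 1.0, 0.012, -0.0]
force: [-5.4, 0.4, 3.9]
grip_width: 0.501
grip_force: 2.4
side
long 276 z 24.9 line [ 3.80000e-02 -9.99000e-01  6.65237e+02 -6.60960e+01] ang to axis 0.038 [ 23.  290.1] end [ 654. -230.] [680.  60.]
short 154 z 25.0 line [9.97000e-01 7.40000e-02 5.99276e+02 8.24870e+01] ang to axis 0.0738 [23.4 89.7] end [555.  68.] [645.  91.]
[231, 171, 36, 18, 338] z 43.5 rect [ 580.4 -178.1] [124.6 105.3] 1.5 box [[517.0, -127.0], [520.0, -232.0], [644.0, -229.0], [641.0, -124.0]]
[261, 198, 32, 21, 371] z 43.5 rect [428.8 -50.1] [ 57.9 106.1] 0.4 box [[399.0, 3.0], [400.0, -103.0], [458.0, -103.0], [457.0, 3.0]]
scene
long 153 z 26.8 line [ 1.20000e-02  1.00000e+00  6.67627e+02 -1.62962e+02] ang to axis -0.0117 [ 24.8 151.2] end [ 655. -235.] [681. -84.]
short 44 z 26.3 line [ 9.97000e-01 -7.50000e-02  5.73984e+02  7.23320e+01] ang to axis -0.0747 [40.5 24.9] end [554.  62.] [595.  88.]
[283, 190, 23, 30, 351] z 45.4 rect [ 612.1 -199.6] [138.2  74.5] 47.7 box [[538.0, -226.0], [593.0, -276.0], [686.0, -174.0], [631.0, -123.0]]
[213, 194, 29, 23, 352] z 45.3 rect [429.5 -53.1] [ 58.3 109.7] 1.0 box [[399.0, 1.0], [401.0, -108.0], [460.0, -107.0], [458.0, 2.0]]
```

```bash
python3 -m jog '[{"tx":-25,"ty":0,"tz":0,"ax":0,"ay":0,"az":0,"jaw":0},{"tx":0,"ty":0,"tz":-45,"ax":0,"ay":0,"az":0,"jaw":0},{"tx":0,"ty":20,"tz":-40,"ax":0,"ay":0,"az":0,"jaw":0},{"tx":44,"ty":40,"tz":0,"ax":0,"ay":0,"az":0,"jaw":0},{"tx":44,"ty":40,"tz":0,"ax":0,"ay":0,"az":0,"jaw":0}]'
python3 -m jog '[{"tx":0,"ty":0,"tz":0,"ax":0,"ay":0,"az":-0.18,"jaw":0},{"tx":0,"ty":0,"tz":0,"ax":0,"ay":0,"az":-0.18,"jaw":0},{"tx":0,"ty":0,"tz":0,"ax":0,"ay":0,"az":-0.18,"jaw":0},{"tx":0,"ty":0,"tz":0,"ax":0,"ay":0,"az":-0.18,"jaw":0},{"tx":0,"ty":0,"tz":0,"ax":0,"ay":0,"az":-0.18,"jaw":0}]'
python3 -m jog '[{"tx":0,"ty":0,"tz":0,"ax":0,"ay":0,"az":-0.17,"jaw":0},{"tx":0,"ty":0,"tz":0,"ax":0,"ay":0,"az":-0.17,"jaw":0},{"tx":0,"ty":0,"tz":0,"ax":0,"ay":0,"az":-0.17,"jaw":0},{"tx":0,"ty":0,"tz":0,"ax":0,"ay":0,"az":-0.156,"jaw":0}]'
python3 - <<'E'
from h import *
shift([594,-275,12],0.02+np.pi/2)
c=capture("wrist"); s,M=tool(); T=np.eye(4); T[:3,:3]=M; T[:3,3]=s["eef_pos"]; c["camera_from_world"]=np.linalg.inv(T@c["mount"])
save(c,"w3.png"); bars(c); rect(c,38,58,(480,655),(-330,60))
E
```

```text
time_s: 4.62
eef_pos: [596.8, -281.7, 98.4]
ee_rot: [0.001, 1.0, 0.012, 0.001]
force: [0.8, 0.0, 0.2]
grip_width: 0.502
grip_force: 0.0
time_s: 5.25
eef_pos: [595.5, -280.4, 97.1]
ee_rot: [0.0, 0.894, 0.448, 0.0]
force: [0.8, -0.8, -1.0]
grip_width: 0.501
grip_force: 0.0
time_s: 5.75
eef_pos: [595.5, -280.4, 97.0]
ee_rot: [0.0, 0.698, 0.716, 0.0]
force: [-0.2, 0.3, -0.2]
grip_width: 0.496
grip_force: 0.0
t 5.75 pos [ 595.5 -280.4   97. ] F [-0.2  0.3 -0.2] yaw 1.595 az 0.004 shift in current tool axes [ 5.5 -1.4 85. ]
long 4606 z 26.8 line [ 2.20000e-02 -1.00000e+00  6.68291e+02 -1.92471e+02] ang to axis 0.0222 [20.4 76.2] end [ 659. -232.] [ 680. -156.]
short 0
[161, 0, 192, 131, 23640] z 45.2 rect [ 594.1 -197.8] [102.1  68.7] 1.8 box [[542.0, -165.0], [544.0, -234.0], [646.0, -231.0], [644.0, -162.0]]
```

View pics/w3.png

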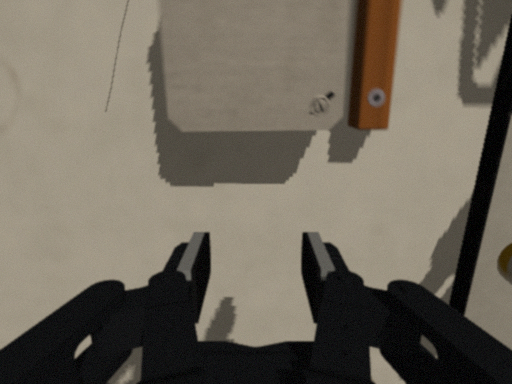

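The wrist view shows the box at (260,65), square to the tool, with its right face at y≈-232. The wooden bar is at (375,60) with a gap of about 13 mm. I'll descend and push along +y.

```bash
python3 -m jog '[{"tx":0,"ty":-1,"tz":45,"ax":0,"ay":0,"az":0,"jaw":0},{"tx":0,"ty":0,"tz":40,"ax":0,"ay":0,"az":0,"jaw":0},{"tx":24,"ty":0,"tz":0,"ax":0,"ay":0,"az":0,"jaw":0},{"tx":10,"ty":0,"tz":0,"ax":0,"ay":0,"az":0,"jaw":0},{"tx":12,"ty":0,"tz":0,"ax":0,"ay":0,"az":0,"jaw":0}]'
python3 -m jog '[{"tx":14,"ty":0,"tz":0,"ax":0,"ay":0,"az":0,"jaw":0},{"tx":14,"ty":0,"tz":0,"ax":0,"ay":0,"az":0,"jaw":0},{"tx":14,"ty":0,"tz":0,"ax":0,"ay":0,"az":0,"jaw":0},{"tx":14,"ty":0,"tz":0,"ax":0,"ay":0,"az":0,"jaw":0},{"tx":14,"ty":0,"tz":0,"ax":0,"ay":0,"az":0,"jaw":0}]'
python3 - <<'E'
from h import *
shift([594,-54,12],0.022+np.pi/2)
c=capture("wrist"); s,M=tool(); T=np.eye(4); T[:3,:3]=M; T[:3,3]=s["eef_pos"]; c["camera_from_world"]=np.linalg.inv(T@c["mount"])
bars(c); rect(c,38,58,(480,655),(-330,90))
c=capture("side"); bars(c);rect(c,38,58,(480,655),(-330,90))
E
```

```text
time_s: 6.42
eef_pos: [593.8, -234.7, 12.9]
ee_rot: [0.001, 0.701, 0.713, 0.0]
force: [-0.2, -1.8, -1.0]
grip_width: 0.5
grip_force: 0.8
time_s: 7.05
eef_pos: [592.2, -163.9, 12.8]
ee_rot: [0.001, 0.7, 0.714, 0.0]
force: [0.0, -4.1, 3.8]
grip_width: 0.5
grip_force: 2.3
t 7.05 pos [ 592.2 -163.9   12.8] F [ 0.  -4.1  3.8] yaw 1.59 az -0.003 shift in current tool axes [109.9   3.9   0.7]
long 16855 z 26.4 line [ 2.70000e-02 -1.00000e+00  6.66784e+02 -1.11438e+02] ang to axis 0.0272 [ 21.9 171.7] end [ 657. -230.] [680. -59.]
short 0
[91, 0, 338, 323, 80520] z 44.9 rect [ 592.8 -120.2] [102.9 109.5] 1.1 box [[540.0, -66.0], [542.0, -176.0], [645.0, -174.0], [643.0, -64.0]]
long 240 z 25.0 line [ 5.00000e-02 -9.99000e-01  6.65521e+02 -5.15750e+01] ang to axis 0.0505 [ 23.8 265.8] end [ 654. -207.] [681.  58.]
short 158 z 24.8 line [1.00000e+00 8.00000e-03 5.96749e+02 8.24760e+01] ang to axis 0.0079 [90.7 23.3] end [554.  68.] [644.  91.]
[217, 174, 41, 25, 560] z 43.5 rect [ 591.8 -109.7] [105.9 127.4] 1.1 box [[538.0, -47.0], [540.0, -174.0], [646.0, -172.0], [644.0, -45.0]]
```

```bash
python3 -m jog '[{"tx":14,"ty":0,"tz":0,"ax":0,"ay":0,"az":0,"jaw":0},{"tx":14,"ty":0,"tz":0,"ax":0,"ay":0,"az":0,"jaw":0},{"tx":14,"ty":0,"tz":0,"ax":0,"ay":0,"az":0,"jaw":0},{"tx":14,"ty":0,"tz":0,"ax":0,"ay":0,"az":0,"jaw":0},{"tx":14,"ty":0,"tz":0,"ax":0,"ay":0,"az":0,"jaw":0}]'
python3 -m jog '[{"tx":14,"ty":0,"tz":0,"ax":0,"ay":0,"az":0,"jaw":0},{"tx":10,"ty":0,"tz":0,"ax":0,"ay":0,"az":0,"jaw":0},{"tx":8,"ty":0,"tz":0,"ax":0,"ay":0,"az":0,"jaw":0},{"tx":0,"ty":0,"tz":0,"ax":0,"ay":0,"az":0,"jaw":0}]'
python3 - <<'E'
from h import *
shift([594,-44,12],0.022+np.pi/2)
c=capture("wrist"); s,M=tool(); T=np.eye(4); T[:3,:3]=M; T[:3,3]=s["eef_pos"]; c["camera_from_world"]=np.linalg.inv(T@c["mount"])
bars(c); rect(c,43,47,(480,655),(-330,100))
c=capture("side"); bars(c);rect(c,38,48,(480,655),(-330,120)); save(c,"s2.png",(130,150,200,130),4)
E
```

```text
time_s: 7.78
eef_pos: [590.3, -93.3, 12.0]
ee_rot: [-0.0, 0.7, 0.714, -0.0]
force: [-0.3, -1.2, -1.6]
grip_width: 0.494
grip_force: 0.8
time_s: 8.28
eef_pos: [590.0, -61.9, 12.4]
ee_rot: [-0.0, 0.7, 0.714, 0.0]
force: [-0.8, -0.1, -0.3]
grip_width: 0.503
grip_force: 0.0
t 8.275 pos [590.  -61.9  12.4] F [-0.8 -0.1 -0.3] yaw 1.59 az -0.002 shift in current tool axes [17.8  4.3  0.4]
long 17131 z 26.8 line [ 2.10000e-02 -1.00000e+00  6.65567e+02 -1.21760e+01] ang to axis 0.0209 [ 21.3 176.1] end [ 656. -135.] [679.  41.]
short 0
[92, 0, 339, 311, 77701] z 45.2 rect [591.7 -20.2] [102.7 109.1] 1.3 box [[539.0, 33.0], [542.0, -76.0], [644.0, -74.0], [642.0, 35.0]]
[163, 265, 15, 6, 48] z 44.3 rect [558.4 -57.1] [5.5 1.2] 2.9 box [[556.0, -57.0], [556.0, -58.0], [561.0, -58.0], [561.0, -56.0]]
[334, 266, 15, 5, 49] z 44.4 rect [623.1 -56. ] [5.2 1.2] 5.2 box [[620.0, -56.0], [621.0, -57.0], [626.0, -56.0], [626.0, -55.0]]
long 138 z 25.1 line [ 2.00000e-03  1.00000e+00  6.66916e+02 -1.78960e+01] ang to axis -0.0017 [ 23.3 211.6] end [ 654. -152.] [678.  60.]
short 230 z 24.8 line [9.91000e-01 1.34000e-01 5.98832e+02 7.66930e+01] ang to axis 0.1344 [40.9 94.1] end [550.  50.] [645.  91.]
[197, 188, 45, 25, 655] z 43.5 rect [590.2  -7.5] [105.5 128.1] 1.1 box [[536.0, 56.0], [539.0, -73.0], [644.0, -70.0], [642.0, 58.0]]
```

View pics/s2.png

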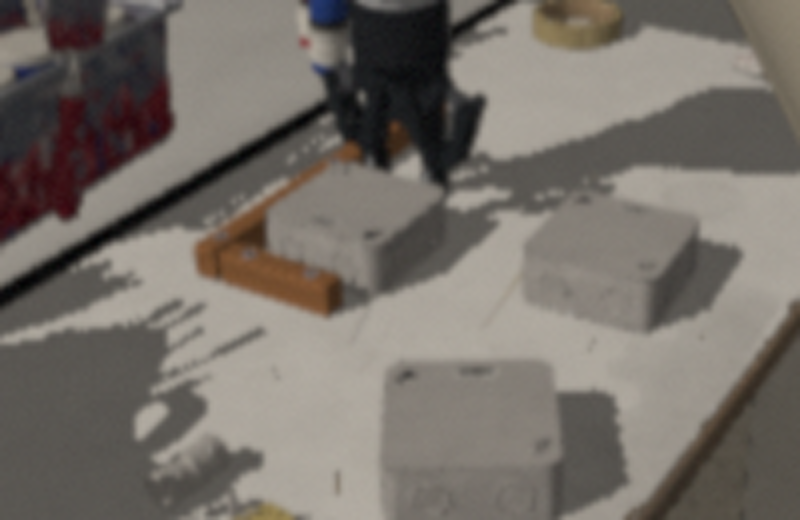

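The side crop shows the box at (355,220) almost square to the stop, about 15 mm short of the short bar and 12 mm from the long one. I'll keep pushing +y in small steps, watching the force.

```bash
python3 -m jog '[{"tx":6,"ty":0,"tz":0,"ax":0,"ay":0,"az":0,"jaw":0},{"tx":4,"ty":0,"tz":0,"ax":0,"ay":0,"az":0,"jaw":0},{"tx":3,"ty":0,"tz":0,"ax":0,"ay":0,"az":0,"jaw":0}]'
python3 -m jog '[{"tx":2,"ty":0,"tz":0,"ax":0,"ay":0,"az":0,"jaw":0}]'
python3 -m jog '[{"tx":1,"ty":0,"tz":0,"ax":0,"ay":0,"az":0,"jaw":0}]'
```

```text
time_s: 8.75
eef_pos: [589.8, -49.4, 12.4]
ee_rot: [0.0, 0.7, 0.714, -0.0]
force: [0.2, -1.9, -0.0]
grip_width: 0.496
grip_force: 1.4
time_s: 8.88
eef_pos: [589.8, -47.4, 12.4]
ee_rot: [0.0, 0.7, 0.714, 0.0]
force: [0.0, -3.0, 0.6]
grip_width: 0.502
grip_force: 1.5
time_s: 9.0
eef_pos: [589.8, -46.5, 12.4]
ee_rot: [0.0, 0.7, 0.714, 0.0]
force: [0.1, -2.1, 1.9]
grip_width: 0.502
grip_force: 1.5
```

```bash
python3 -m jog '[{"tx":-25,"ty":0,"tz":0,"ax":0,"ay":0,"az":0,"jaw":0},{"tx":0,"ty":0,"tz":-50,"ax":0,"ay":0,"az":0,"jaw":0},{"tx":0,"ty":0,"tz":-45,"ax":0,"ay":0,"az":0,"jaw":0},{"tx":43,"ty":-43,"tz":0,"ax":0,"ay":0,"az":0,"jaw":0},{"tx":43,"ty":-43,"tz":0,"ax":0,"ay":0,"az":0,"jaw":0}]'
python3 -m jog '[{"tx":0,"ty":0,"tz":0,"ax":0,"ay":0,"az":0.18,"jaw":0},{"tx":0,"ty":0,"tz":0,"ax":0,"ay":0,"az":0.18,"jaw":0},{"tx":0,"ty":0,"tz":0,"ax":0,"ay":0,"az":0.18,"jaw":0},{"tx":0,"ty":0,"tz":0,"ax":0,"ay":0,"az":0.18,"jaw":0},{"tx":0,"ty":0,"tz":0,"ax":0,"ay":0,"az":0.18,"jaw":0}]'
python3 -m jog '[{"tx":0,"ty":0,"tz":0,"ax":0,"ay":0,"az":0.17,"jaw":0},{"tx":0,"ty":0,"tz":0,"ax":0,"ay":0,"az":0.17,"jaw":0},{"tx":0,"ty":0,"tz":0,"ax":0,"ay":0,"az":0.17,"jaw":0},{"tx":0,"ty":0,"tz":0,"ax":0,"ay":0,"az":0.158,"jaw":0}]'
python3 - <<'E'
from h import *
shift([505,16,12],0.022)
c=capture("wrist"); s,M=tool(); T=np.eye(4); T[:3,:3]=M; T[:3,3]=s["eef_pos"]; c["camera_from_world"]=np.linalg.inv(T@c["mount"])
bars(c); rect(c,43,47,(480,680),(-330,100)); save(c,"w4.png")
E
```

```text
time_s: 9.62
eef_pos: [501.2, 14.1, 107.4]
ee_rot: [-0.0, 0.701, 0.713, 0.0]
force: [0.5, 0.8, -0.8]
grip_width: 0.502
grip_force: 0.0
time_s: 10.25
eef_pos: [502.3, 13.3, 107.2]
ee_rot: [-0.0, 0.942, 0.335, -0.0]
force: [0.2, 0.8, -0.3]
grip_width: 0.507
grip_force: 0.0
time_s: 10.75
eef_pos: [502.3, 13.3, 107.2]
ee_rot: [-0.0, 1.0, 0.008, -0.0]
force: [0.2, -0.5, -0.9]
grip_width: 0.501
grip_force: 0.0
t 10.75 pos [502.3  13.3 107.2] F [ 0.2 -0.5 -0.9] yaw 0.016 az -0.006 shift in current tool axes [ 2.8 -2.6 95.2]
long 0
short 2943 z 26.9 line [1.00000e+00 1.20000e-02 5.93532e+02 7.70170e+01] ang to axis 0.0119 [70.5 16.7] end [557.  69.] [627.  86.]
[163, 0, 183, 149, 25247] z 45.2 rect [581.9  13.6] [ 83.5 102.1] 0.7 box [[540.0, 64.0], [541.0, -38.0], [624.0, -37.0], [623.0, 65.0]]
```

View pics/w4.png

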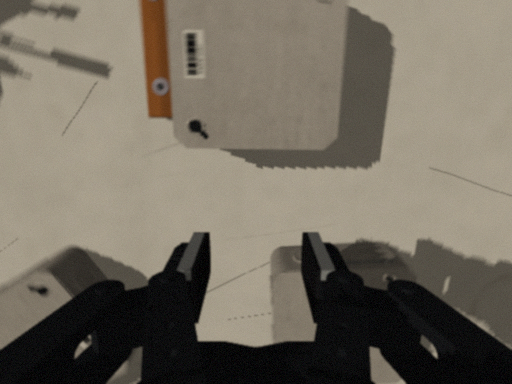

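The wrist view shows the box rear edge at row 150 (x≈541) and a gap of about 4 mm to the short bar at column 170. The neighbouring boxes at (335,260) and (60,280) stay clear behind the fingers. Next I descend and push +x to the long bar.

```bash
python3 -m jog '[{"tx":2,"ty":-2,"tz":50,"ax":0,"ay":0,"az":-0.006,"jaw":0},{"tx":0,"ty":0,"tz":45,"ax":0,"ay":0,"az":0,"jaw":0},{"tx":12,"ty":0,"tz":0,"ax":0,"ay":0,"az":0,"jaw":0},{"tx":8,"ty":0,"tz":0,"ax":0,"ay":0,"az":0,"jaw":0},{"tx":6,"ty":0,"tz":0,"ax":0,"ay":0,"az":0,"jaw":0}]'
python3 -m jog '[{"tx":4,"ty":0,"tz":0,"ax":0,"ay":0,"az":0,"jaw":0},{"tx":3,"ty":0,"tz":0,"ax":0,"ay":0,"az":0,"jaw":0},{"tx":2,"ty":0,"tz":0,"ax":0,"ay":0,"az":0,"jaw":0}]'
python3 -m jog '[{"tx":1,"ty":0,"tz":0,"ax":0,"ay":0,"az":0,"jaw":0}]'
```

```text
time_s: 11.42
eef_pos: [531.3, 15.4, 14.0]
ee_rot: [0.0, 1.0, 0.014, 0.0]
force: [-7.7, -3.2, 5.3]
grip_width: 0.499
grip_force: 3.6
time_s: 11.8
eef_pos: [539.5, 15.6, 13.8]
ee_rot: [0.0, 1.0, 0.014, -0.0]
force: [-7.5, -2.9, 5.3]
grip_width: 0.5
grip_force: 3.6
time_s: 11.92
eef_pos: [540.5, 15.6, 13.8]
ee_rot: [0.0, 1.0, 0.014, -0.0]
force: [-6.5, -3.0, 5.2]
grip_width: 0.5
grip_force: 3.5
```

```bash
for i in 1; do python3 -m jog '[{"tx":1,"ty":0,"tz":0,"ax":0,"ay":0,"az":0,"jaw":0}]'; python3 -m jog '[{"tx":1,"ty":0,"tz":0,"ax":0,"ay":0,"az":0,"jaw":0}]';python3 -m jog '[{"tx":1,"ty":0,"tz":0,"ax":0,"ay":0,"az":0,"jaw":0}]';done | grep -E "eef|force:"
```

```text
eef_pos: [541.5, 15.6, 13.8]
force: [-6.9, -2.8, 4.2]
grip_force: 3.4
eef_pos: [542.5, 15.7, 13.8]
force: [-7.5, -2.8, 5.5]
grip_force: 3.4
eef_pos: [542.6, 15.6, 13.8]
force: [-15.1, -3.5, 10.7]
grip_force: 7.4
```

Contact with the long bar (force rising to 15 N, motion stopped). I'll press slightly more, then go round for the +y push.

```bash
python3 -m jog '[{"tx":1,"ty":0,"tz":0,"ax":0,"ay":0,"az":0,"jaw":0}]'
python3 -m jog '[{"tx":-10,"ty":0,"tz":0,"ax":0,"ay":0,"az":0,"jaw":0},{"tx":-22,"ty":0,"tz":0,"ax":0,"ay":0,"az":0,"jaw":0},{"tx":0,"ty":0,"tz":-50,"ax":0,"ay":0,"az":0,"jaw":0},{"tx":0,"ty":0,"tz":-40,"ax":0,"ay":0,"az":0,"jaw":0}]'
python3 -m jog '[{"tx":29,"ty":30,"tz":0,"ax":0,"ay":0,"az":-0.02,"jaw":0},{"tx":29,"ty":30,"tz":0,"ax":0,"ay":0,"az":0,"jaw":0},{"tx":29,"ty":30,"tz":0,"ax":0,"ay":0,"az":0,"jaw":0},{"tx":0,"ty":0,"tz":0,"ax":0,"ay":0,"az":-0.18,"jaw":0},{"tx":0,"ty":0,"tz":0,"ax":0,"ay":0,"az":-0.18,"jaw":0}]'
python3 -m jog '[{"tx":0,"ty":0,"tz":0,"ax":0,"ay":0,"az":-0.18,"jaw":0},{"tx":0,"ty":0,"tz":0,"ax":0,"ay":0,"az":-0.18,"jaw":0},{"tx":0,"ty":0,"tz":0,"ax":0,"ay":0,"az":-0.18,"jaw":0},{"tx":0,"ty":0,"tz":0,"ax":0,"ay":0,"az":-0.17,"jaw":0},{"tx":0,"ty":0,"tz":0,"ax":0,"ay":0,"az":-0.17,"jaw":0}]'
python3 -m jog '[{"tx":0,"ty":0,"tz":0,"ax":0,"ay":0,"az":-0.17,"jaw":0},{"tx":0,"ty":0,"tz":0,"ax":0,"ay":0,"az":-0.14,"jaw":0}]'
python3 - <<'E'
from h import *
shift([599,-75,12],0.022+np.pi/2)
c=capture("wrist"); s,M=tool(); T=np.eye(4); T[:3,:3]=M; T[:3,3]=s["eef_pos"]; c["camera_from_world"]=np.linalg.inv(T@c["mount"])
bars(c); rect(c,43,47,(480,680),(-330,100)); save(c,"w5.png")
E
```

```text
time_s: 12.42
eef_pos: [542.6, 15.7, 13.8]
ee_rot: [0.0, 1.0, 0.014, -0.003]
force: [-21.0, -4.3, 16.6]
grip_width: 0.501
grip_force: 10.4
time_s: 12.92
eef_pos: [513.0, 15.1, 105.0]
ee_rot: [0.0, 1.0, 0.014, 0.001]
force: [-0.4, -0.9, -0.3]
grip_width: 0.502
grip_force: 0.0
time_s: 13.55
eef_pos: [603.6, -71.6, 103.2]
ee_rot: [0.0, 0.979, 0.205, 0.001]
force: [-1.1, 1.4, 0.2]
grip_width: 0.502
grip_force: 0.0
time_s: 14.18
eef_pos: [603.5, -71.2, 103.5]
ee_rot: [0.001, 0.798, 0.603, 0.001]
force: [-0.2, 0.1, -0.0]
grip_width: 0.501
grip_force: 0.0
time_s: 14.42
eef_pos: [603.6, -71.2, 103.5]
ee_rot: [0.001, 0.696, 0.718, 0.001]
force: [0.2, 0.4, -0.5]
grip_width: 0.5
grip_force: 0.0
t 14.425 pos [603.6 -71.2 103.5] F [ 0.2  0.4 -0.5] yaw 1.603 az 0.01 shift in current tool axes [-3.6 -4.9 91.5]
long 6800 z 26.9 line [ 9.00000e-03 -1.00000e+00  6.68306e+02 -2.35950e+01] ang to axis 0.0088 [ 20.5 182.1] end [ 657. -128.] [679.  54.]
short 0
[171, 0, 186, 152, 26054] z 45.1 rect [605.3   5.6] [102.3  83.9] 1.8 box [[553.0, 46.0], [555.0, -38.0], [658.0, -35.0], [655.0, 49.0]]
```

View pics/w5.png

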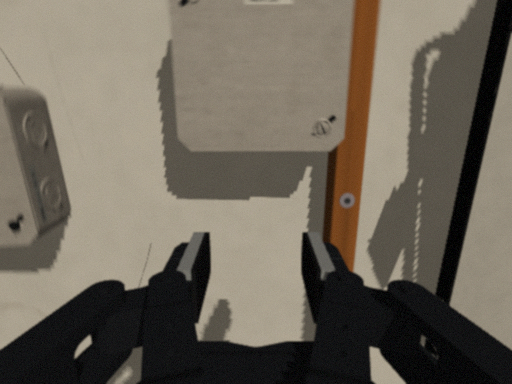

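The wrist view shows the box at (262,80) flush along the wooden bar at column 355. The +y push comes next.

```bash
python3 -m jog '[{"tx":-3,"ty":-4,"tz":48,"ax":0,"ay":0,"az":0.01,"jaw":0},{"tx":0,"ty":0,"tz":43,"ax":0,"ay":0,"az":0,"jaw":0},{"tx":15,"ty":0,"tz":0,"ax":0,"ay":0,"az":0,"jaw":0},{"tx":8,"ty":0,"tz":0,"ax":0,"ay":0,"az":0,"jaw":0},{"tx":3,"ty":0,"tz":0,"ax":0,"ay":0,"az":0,"jaw":0}]' | grep -E "eef|force:"
python3 -m jog '[{"tx":2,"ty":0,"tz":0,"ax":0,"ay":0,"az":0,"jaw":0}]'| grep -E "eef|force:"
python3 -m jog '[{"tx":1,"ty":0,"tz":0,"ax":0,"ay":0,"az":0,"jaw":0}]'| grep -E "eef|force:"
python3 -m jog '[{"tx":1,"ty":0,"tz":0,"ax":0,"ay":0,"az":0,"jaw":0}]'| grep -E "eef|force:"
```

```text
eef_pos: [599.9, -47.6, 13.5]
force: [-0.3, -0.5, 0.1]
grip_force: 0.0
eef_pos: [599.4, -46.3, 12.7]
force: [-0.5, -5.1, 4.3]
grip_force: 2.8
eef_pos: [599.4, -46.3, 12.4]
force: [-0.8, -7.6, 4.6]
grip_force: 3.3
eef_pos: [599.2, -46.0, 12.4]
force: [-3.4, -9.5, 6.3]
grip_force: 4.9
```

```bash

python3 -m jog '[{"tx":1,"ty":0,"tz":0,"ax":0,"ay":0,"az":0,"jaw":0}]'| grep -E "eef|force:"
python3 -m jog '[{"tx":1,"ty":0,"tz":0,"ax":0,"ay":0,"az":0,"jaw":0}]'| grep -E "eef|force:"
python3 -m jog '[{"tx":1,"ty":0,"tz":0,"ax":0,"ay":0,"az":0,"jaw":0}]'| grep -E "eef|force:"
python3 - <<'E'
from h import *
shift([599,-75,12],0.022+np.pi/2)
c=capture("side"); bars(c);rect(c,38,48,(480,675),(-330,120)); save(c,"s3.png",(160,160,120,90),6)
E
```

```text
eef_pos: [599.1, -45.8, 12.4]
force: [-4.1, -15.6, 5.9]
grip_force: 7.9
eef_pos: [599.0, -45.8, 12.5]
force: [-4.6, -21.6, 6.8]
grip_force: 10.4
eef_pos: [598.9, -45.7, 12.4]
force: [-5.6, -26.1, 5.5]
grip_force: 13.1
t 15.85 pos [598.9 -45.7  12.4] F [ -5.6 -26.1   5.5] yaw 1.587 az -0.005 shift in current tool axes [-29.3  -0.4   0.6]
long 48 z 25.0 line [ 2.60000e-02  1.00000e+00  6.64516e+02 -8.14150e+01] ang to axis -0.0255 [287.6  17.9] end [ 657. -228.] [675.  60.]
short 216 z 25.3 line [9.93000e-01 1.14000e-01 5.96473e+02 7.70740e+01] ang to axis 0.1145 [96.2 35.8] end [552.  53.] [644.  91.]
[189, 190, 48, 25, 671] z 43.4 rect [603.8   9.1] [104.9 123.5] 2.2 box [[549.0, 69.0], [554.0, -55.0], [659.0, -51.0], [654.0, 73.0]]
```

View pics/s3.png

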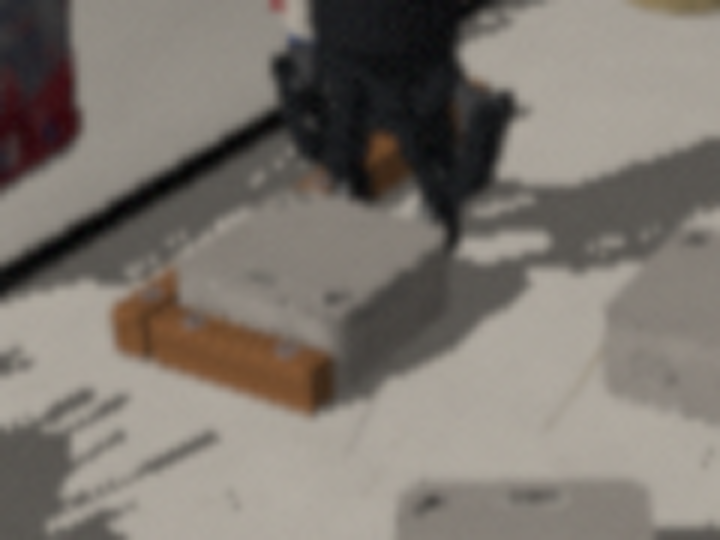

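The side crop shows the box at (310,270) tight against the short bar at (230,350). Force rose to 26 N without motion, so it is seated in y. I back off and check numerically from straight above the corner.

```bash

python3 -m jog '[{"tx":-10,"ty":0,"tz":0,"ax":0,"ay":0,"az":0,"jaw":0},{"tx":-20,"ty":0,"tz":0,"ax":0,"ay":0,"az":0,"jaw":0},{"tx":0,"ty":0,"tz":-60,"ax":0,"ay":0,"az":0,"jaw":0},{"tx":0,"ty":0,"tz":-60,"ax":0,"ay":0,"az":0,"jaw":0},{"tx":20,"ty":0,"tz":-50,"ax":0,"ay":0,"az":0,"jaw":0}]'| grep -E "eef|force:"
cat >> h.py <<'E'
def wcap():
    s,M=tool(); c=capture("wrist"); T=np.eye(4); T[:3,:3]=M; T[:3,3]=s["eef_pos"]; c["camera_from_world"]=np.linalg.inv(T@c["mount"]); return c,s,(T@c["mount"])[:3,3]
E
python3 - <<'E'
from h import *
c,s,p=wcap(); print("tcp",s["eef_pos"].round(1),"cam",p.round(1)); W=world(c)
bars(c); rect(c,42,48,(500,690),(-60,100))
for y in range(-30,110,4):
    m=(abs(W[...,0]-605)<15)&(abs(W[...,1]-y)<2); print(y,m.sum(),np.median(W[m][:,2]).round(1) if m.any() else "")
E
```

```text
eef_pos: [598.9, -52.8, 183.7]
force: [-0.1, 0.4, 0.6]
grip_force: 0.0
tcp [598.9 -52.8 183.7] cam [598.3  16.7 327.2]
long 4139 z 26.9 line [ 7.00000e-03  1.00000e+00  6.67915e+02 -3.12180e+01] ang to axis -0.0074 [ 20.4 293.2] end [ 658. -233.] [679.  60.]
short 2477 z 26.9 line [1.00000e+00 1.60000e-02 6.00544e+02 7.72430e+01] ang to axis 0.0162 [89.3 19. ] end [556.  66.] [645.  87.]
[200, 28, 129, 128, 15587] z 45.2 rect [605.3  15. ] [102.  100.9] 0.8 box [[554.0, 65.0], [555.0, -36.0], [657.0, -35.0], [656.0, 66.0]]
-30 170 45.1
-26 153 45.2
-22 166 45.3
-18 173 45.3
-14 160 45.1
-10 169 45.1
-6 172 45.2
-2 180 45.1
2 178 45.2
6 179 45.2
10 181 45.2
14 185 45.1
18 980 327.2
22 185 45.2
26 191 45.0
30 197 45.1
34 202 45.1
38 190 45.1
42 200 45.1
46 209 45.7
50 197 46.0
54 214 45.9
58 198 45.4
62 220 45.0
66 78 45.1
70 158 27.1
74 202 26.8
78 193 26.8
82 198 26.8
86 92 26.6
90 9 1.4
94 161 0.8
98 0 
102 0 
106 0
```

The camera now sits straight above the box, so I compare the box edges with the bar faces slice by slice.

```bash
python3 - <<'E'
from h import *
c,s,p=wcap(); W=world(c); X,Y,Z=W[...,0],W[...,1],W[...,2]; ok=c["depth"]>0
box=ok&(Z>41)&(Z<50); bar=ok&(Z>21)&(Z<32)
def edges(A,B,lo,hi,m1,b,f):
    out=[]
    for a in np.arange(lo,hi,6.):
        s=abs(A-a)<3
        g=lambda m,fn: fn(B[s&m]) if (s&m).sum()>5 else np.nan
        out.append((a,g(m1,np.min),g(m1,np.max),g(b,np.min),g(b,np.max)))
    o=np.array(out); print(o.round(1)[::3])
    for k in range(1,5):
        q=~np.isnan(o[:,k]); cf=np.polyfit(o[q,0],o[q,k],1); r=abs(np.polyval(cf,o[:,0])-o[:,k]); q&=r<1; cf=np.polyfit(o[q,0],o[q,k],1); print(k,"slope",cf[0].round(4),"mid",np.polyval(cf,(lo+hi)/2).round(2))
roi=(X>540)&(X<665)&(Y>-50)&(Y<75)
print("y edges along x: box min,max, short bar min,max"); edges(X,Y,563,645,box&roi,bar&(Y>55)&(Y<100),0)
print("x edges along y: box min,max, long bar min,max"); edges(Y,X,-28,60,box&roi,bar&(X>645)&(X<690),0)
edges(Y,X,-220,-50,bar&(X>645)&(X<690),bar&(X>645)&(X<690),0)
E
```

```text
y edges along x: box min,max, short bar min,max
[[563.  -35.9  64.9  68.1  84.6]
 [581.  -35.7  65.2  68.6  85. ]
 [599.  -35.4  65.6  68.8  85.4]
 [617.  -35.3  65.9  69.3  85.8]
 [635.  -35.   66.4  69.6  86.3]]
1 slope 0.0149 mid -35.38
2 slope 0.0195 mid 65.63
3 slope 0.0205 mid 68.99
4 slope 0.0236 mid 85.59
x edges along y: box min,max, long bar min,max
[[-28.  555.1 656.2 660.4 677.1]
 [-10.  555.3 656.2 660.2 677.2]
 [  8.  555.2 655.8 659.9 676.7]
 [ 26.  554.7 655.9 659.5 676.3]
 [ 44.  554.4 655.7 659.1 676.4]]
1 slope -0.0143 mid 554.62
2 slope -0.0127 mid 655.93
3 slope -0.016 mid 659.76
4 slope -0.0145 mid 676.65
[[-220.   660.8  669.   660.8  669. ]
 [-202.   660.5  664.6  660.5  664.6]
 [-184.     nan    nan    nan    nan]
 [-166.     nan    nan    nan    nan]
 [-148.     nan    nan    nan    nan]
 [-130.     nan    nan    nan    nan]
 [-112.   658.8  678.1  658.8  678.1]
 [ -94.   658.6  678.5  658.6  678.5]
 [ -76.   658.3  678.4  658.3  678.4]
 [ -58.   658.   677.7  658.   677.7]]
1 slope -0.0165 mid 659.28
2 slope 0.0796 mid 673.76
3 slope -0.0165 mid 659.28
4 slope 0.0796 mid 673.76
```

The box is flush in y: its edge is at 65.6 to 66 and the bar face at 65.7 to 65.9. In x a gap of 0 to 0.7 mm may remain. One last +x press will settle it.

```bash
python3 -m jog '[{"tx":34,"ty":-43,"tz":20,"ax":0,"ay":0,"az":0,"jaw":0},{"tx":34,"ty":-43,"tz":20,"ax":0,"ay":0,"az":0,"jaw":0},{"tx":0,"ty":0,"tz":20,"ax":0,"ay":0,"az":0.18,"jaw":0},{"tx":0,"ty":0,"tz":20,"ax":0,"ay":0,"az":0.18,"jaw":0},{"tx":0,"ty":0,"tz":0,"ax":0,"ay":0,"az":0.18,"jaw":0}]' | grep eef
python3 -m jog '[{"tx":0,"ty":0,"tz":0,"ax":0,"ay":0,"az":0.18,"jaw":0},{"tx":0,"ty":0,"tz":0,"ax":0,"ay":0,"az":0.18,"jaw":0},{"tx":0,"ty":0,"tz":0,"ax":0,"ay":0,"az":0.18,"jaw":0},{"tx":0,"ty":0,"tz":0,"ax":0,"ay":0,"az":0.18,"jaw":0},{"tx":0,"ty":0,"tz":0,"ax":0,"ay":0,"az":0.17,"jaw":0}]' | grep eef
python3 -m jog '[{"tx":0,"ty":0,"tz":0,"ax":0,"ay":0,"az":0.136,"jaw":0}]' | grep eef
python3 - <<'E'
from h import *
shift([513,16,14],0.02)
E
```

```text
eef_pos: [510.7, 14.8, 99.4]
eef_pos: [511.5, 14.6, 100.7]
eef_pos: [511.5, 14.6, 100.7]
t 18.0 pos [511.5  14.6 100.7] F [0.5 0.7 0.7] yaw 0.017 az -0.003 shift in current tool axes [ 1.6 -1.3 86.7]
```

```bash
python3 -m jog '[{"tx":1,"ty":-1,"tz":46,"ax":0,"ay":0,"az":-0.003,"jaw":0},{"tx":0,"ty":0,"tz":41,"ax":0,"ay":0,"az":0,"jaw":0},{"tx":15,"ty":0,"tz":0,"ax":0,"ay":0,"az":0,"jaw":0},{"tx":10,"ty":0,"tz":0,"ax":0,"ay":0,"az":0,"jaw":0},{"tx":3,"ty":0,"tz":0,"ax":0,"ay":0,"az":0,"jaw":0}]' | grep -E "eef|force:"
python3 -m jog '[{"tx":2,"ty":0,"tz":0,"ax":0,"ay":0,"az":0,"jaw":0}]'| grep -E "eef|force:"
python3 -m jog '[{"tx":2,"ty":0,"tz":0,"ax":0,"ay":0,"az":0,"jaw":0},{"tx":0,"ty":0,"tz":0,"ax":0,"ay":0,"az":0,"jaw":0}]'| grep -E "eef|force:"
```

```text
eef_pos: [541.2, 16.6, 14.4]
force: [0.0, 0.0, -0.1]
grip_force: 0.0
eef_pos: [542.4, 16.8, 14.4]
force: [-6.2, -1.5, 4.2]
grip_force: 3.3
eef_pos: [542.8, 16.8, 14.4]
force: [-9.4, -3.2, 6.9]
grip_force: 5.1
```

```bash
python3 -m jog '[{"tx":2,"ty":0,"tz":0,"ax":0,"ay":0,"az":0,"jaw":0},{"tx":0,"ty":0,"tz":0,"ax":0,"ay":0,"az":0,"jaw":0}]'| grep -E "eef|force:"
python3 -m jog '[{"tx":-6,"ty":0,"tz":0,"ax":0,"ay":0,"az":0,"jaw":0},{"tx":-26,"ty":0,"tz":0,"ax":0,"ay":0,"az":0,"jaw":0},{"tx":0,"ty":0,"tz":-50,"ax":0,"ay":0,"az":0,"jaw":0},{"tx":0,"ty":0,"tz":-60,"ax":0,"ay":0,"az":0,"jaw":0},{"tx":20,"ty":0,"tz":-60,"ax":0,"ay":0,"az":0,"jaw":0}]'| grep -E "eef|force:"
python3 -m jog '[{"tx":0,"ty":0,"tz":0,"ax":0,"ay":0,"az":0,"jaw":0}]'| grep -E "eef|force:"
python3 - <<'E'
from h import *
c,s,p=wcap(); print("cam",p.round()); W=world(c); X,Y,Z=W[...,0],W[...,1],W[...,2]; ok=c["depth"]>0
box=ok&(Z>41)&(Z<50)&(X>540)&(X<665)&(Y>-50)&(Y<75); bar=ok&(Z>21)&(Z<32)
def fit(A,B,lo,hi,m,fn):
    a=np.arange(lo,hi,4.); b=np.array([fn(B[m&(abs(A-t)<2)]) if (m&(abs(A-t)<2)).sum()>5 else np.nan for t in a]); q=~np.isnan(b)
    cf=np.polyfit(a[q],b[q],1); q&=abs(np.polyval(cf,a)-b)<1; cf=np.polyfit(a[q],b[q],1); return cf[0].round(4),np.polyval(cf,(lo+hi)/2).round(2)
print("box right/left y",fit(X,Y,565,645,box,np.min),fit(X,Y,565,645,box,np.max),"short bar outer-20",fit(X,Y,565,645,bar&(Y>55)&(Y<100),np.max))
print("box rear/front x",fit(Y,X,-25,58,box,np.min),fit(Y,X,-25,58,box,np.max),"long bar outer",fit(Y,X,-25,58,bar&(X>645)&(X<690),np.max))
for n in("side","scene"): print(n,[(r["centre"],r["conf"]) for q in("receptacle","emt_coupling","tape_masking","side_cutters") for r in find_in(q,n)[:1]]) if capture(n) else 0
E
```

```text
eef_pos: [542.8, 16.8, 14.3]
force: [-20.4, -5.2, 14.4]
grip_force: 10.7
eef_pos: [533.7, 16.9, 185.8]
force: [0.5, -0.8, -0.3]
grip_force: 0.0
eef_pos: [536.9, 16.5, 188.1]
force: [-0.7, 0.7, -0.7]
grip_force: 0.0
cam [607.  17. 332.]
box right/left y (np.float64(0.0149), np.float64(-35.61)) (np.float64(0.0142), np.float64(65.52)) short bar outer-20 (np.float64(0.0175), np.float64(85.82))
box rear/front x (np.float64(-0.0265), np.float64(555.33)) (np.float64(-0.0149), np.float64(656.4)) long bar outer (np.float64(-0.0173), np.float64(676.61))
side [([202.4, 290.3], 0.88), ([175.4, 269.4], 0.57), ([271.8, 156.2], 0.5), ([333.2, 167.6], 0.53)]
scene [([170.1, 157.6], 0.64), ([197.9, 154.9], 0.42), ([359.8, 260.2], 0.85), ([301.8, 292.9], 0.86)]
```

Box edges are within about 0.3 mm of both bar faces and square to about 0.003 rad. The robot is clear, so I hand in.

```bash
python3 -c "
from rig import *
print(finish_job())"
```

```text
the job is handed in; nothing more can be done
None
```

The steel junction box now sits in the inside corner of the stop, within about 0.3 mm of both bars and square to about 0.003 rad by the wrist camera; it was only ever pushed, nothing else was touched, and the job is handed in.

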